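# Find the lap wheel's heavy side at the bench lathe and hold it down

## Robot

A 6-joint arm with a two-finger parallel gripper is mounted at the origin on the work surface. World frame = base frame: x ahead of the robot, y to its left, z up, the work surface at z = 0. Lengths are in m, angles in rad, forces in N, time in s.
With the tool pointing down it reaches from about 0.4 to 0.825 m from the base axis. Payload 7 kg.
Tool frame: the origin (TCP) lies at the very end of the fingers, on their centre line; the grasp point (between the pads) lies 19 mm behind it; z points along the fingers, y is the line along which they close (so a half turn about z gives the same grasp; the last joint's range is limited). The gripper opens to 85 mm and grips with 20 to 120 N. Pads are 22 mm wide; open, the fingers measure 114 mm over their backs; the gripper's body (76 mm by 85 mm) begins 54 mm behind the grasp point. The pads swing forward as they close: fully open they stand 13 mm farther back than shut.
Start: joints at [-0.926, 0.359, 0.012, 0, -1.224, -0.288], TCP at [0.236, -0.632, 0.231] pointing down, gripper open.
Joint ranges: [-3.07, 3.07], [-1.43, 2.12], [-1.02, 1.25], [-3.03, 1.67], [-3.05, -0], [-3.03, 3.03]. Speed limits (rad/s): [2.39, 2.39, 3.01, 3.14, 3.14, 3.14].

## Interface

Orientations are given as a unit quaternion [x, y, z, w].
In Python, from station import ctrl gives the robot as it stands.
- The arm moves only by the tool drive_tool, never from a script. Its argument "commands" is a list of rows, each a list of 3 entries, a list of its own where there are three numbers: the finger opening in m, from 0 to 0.0854, then the shift along the tool's x, y, z in m, then the turn, a rotation vector about the tool's x, y, z in rad. A call has 1 to 20 rows; each row shifts and turns the commanded pose from where the row before left it, along the tool's axes as they then stand; what a row does not reach is not made up. A row lasts 1/10 s, in which the tool goes at most 50 mm and 8.59 degrees, less where a joint would pass 70% of its speed; a pose out of reach is approached as far as the arm can. A call is refused whole if a number of a shift passes 0.05 or a number of a turn 0.15, either way. A call with a gripper value outside its range is refused whole. The fingers move at their own pace and stop on an object; "squeeze" is the grip in N (left out, the last holds). Time passes only in rows, so rows that do not move let the fingers close. It gives the time, the measured TCP pose, the force, the opening and the grip force at its end, in the units of the state.
- ctrl.get_obs(): the state, without advancing time (a new reading comes with each control period).
- ctrl.camera(name): name is "scene" or "top" or "wrist"; returns a dict with "frame" (384x512x3 uint8, red, green, blue), "vertical_fov" (degrees; the focal length in pixels is half the picture's height over the tangent of half this angle, whatever the lens; pixels are square), "cx", "cy" (the principal point, pixels), "R" (3x3) and "t" (3): a world point X has camera coordinates R X + t; the wrist camera has in their place "T_tool_cam" (4x4, takes a point from camera to tool coordinates, whose origin is the TCP and whose axes are the flange's). Camera axes: x right, y down, z forward; pixel columns grow to the right and rows downward; lengths in m; the calibration is good to about 2 mm. The wrist camera is an equidistant fisheye: a pixel r from the principal point sees the ray r / f radians off the axis. A picture is of the moment at which its call begins: read the wrist's pose just before it. There is no depth.
- ctrl.close_job(): hands the job in; it is judged then, once.
The state is a dict: "t": time; "qpos": joint angles; "joint_velocities": joint speeds; "effort": joint torques, N m; "ee_pos": TCP position; "tool_rot": TCP orientation; "force": force on the tool from outside, world axes, zero at the start; "ft_torque": the same for the moment, N m; "grip_width": finger opening in m; "grasp_force": force on a finger pad.
Only numpy, scipy, OpenCV 4.12 (cv2) and the standard library are available. Lean on these libraries where they do the work, as an engineer would, in place of code of your own. Each camera call takes 0.05 s, during which the arm holds its last target. There are 200 camera calls.

## Task

Clear the space by the lathe's crank first: put the compound jar that was left out on the bench back upright into the gap in the row on the little oak shelf, in line with the others, and let go of it. Then take the crank handle of the lathe, turn the newly fitted lap wheel round by it to feel which side of the wheel is heavy, and bring that heavy side straight down. Finish while still gripping the crank handle and holding the wheel still like that, so that a colleague can mark the light side on top; leave the other jars and the oil can where they stand.

Things in the scene. Friction and masses are not known exactly. Their poses are not given: they have to be found in the camera images.
- stray_jar: The amber glass jar with a dark lid that stands out on the bench between the shelf and the lathe, 54 mm in diameter, 66 mm high, about 0.16 kg, the same as the three in the row. Origin: centre of its underside, z up.
- shelf: Low oak riser, 130 mm deep (x), 300 mm long (y); the board's top is 40 mm above the bench, open in front. A strip along its back edge, front face 65 mm behind the origin, stands 12 mm above the board. Origin: on the bench under the board's middle; x points to the back, y along the row. Four places along y, 66 mm apart, so that neighbours stand 12 mm apart.
- gap (a point): The empty place in the row, the second from the +y end of the shelf: a point on the board's top where the centre of the missing jar's underside belongs, in line with the other jars.
- jar_a: Jar in the row, same as the stray one, at the shelf's +y end, beside the gap. Leave it alone. Origin: centre of its underside.
- jar_b: Jar in the row, on the other (-y) side of the gap. Leave it alone. Origin: centre of its underside.
- jar_c: Jar in the row, at the shelf's -y end. Leave it alone. Origin: centre of its underside.
- oiler: Brass oil can with a thin spout, 42 mm in diameter, 105 mm high, loose on the bench beyond the stray jar. Leave it alone. Origin: centre of its underside.
- lathe: Bench lathe, fixed: steel bed on two round pillars, headstock, tailstock; turned by up to 0.15 rad. Origin: on the bench straight below the middle of the crank arm; x away from the robot, y along the level spindle from the crank end to the tailstock, z up. The crank is on the end nearest the shelf, with nothing beyond it. Headstock and bed begin 36 mm from the crank arm.
- crank_centre (a point): Point on the spindle's axis in the middle of the crank arm, 165 mm above the bench. The crank arm is a bar 10 mm thick, 160 mm long, with a boss at its other end that balances the handle, so the crank is in balance by itself.
- wheel_centre (a point): Centre of the cast-iron lap wheel on the spindle, 120 mm in diameter, 30 mm thick, turning with the crank. It looks perfectly round, but the casting is denser on one side; that cannot be seen and has nothing to do with where the crank is. The stiff bearings let it stay wherever it is left.
- crank_handle: Wooden crank grip, a level round bar 22 mm thick, 76 mm long, along the lathe's y axis. It revolves on its pin, so the hand can keep its attitude as it goes round on a circle of radius 70 mm about the spindle, 95 to 235 mm above the bench. Origin: on its axis, at mid-length, 50 mm outside the crank arm's middle (lathe y -50 mm); its y axis runs along the bar, x and z turn with it.
- spindle (a joint): Angle of the spindle, crank and wheel, rad: 0 with the handle at the top, growing as it goes from the top away from the robot (to lathe +x); several turns either way. Turning slowly takes a steady drag of 0.16 N m against the motion (2.3 N at the handle), plus or minus 0.12 to 0.145 N m at most (1.7 to 2.1 N), once per turn, as the heavy side is lifted or sinks.

How it is judged:
By the outcome, as a careful person would: the job done as asked, in the order asked, and still so for the second after the job is handed in, while the arm keeps its last pose, push and grip.
It also fails if it takes over 70 s, if anything falls off the work surface, if the arm or the gripper's body presses on something with over 40 N, if the wrist force passes 120 N, or if a joint passes its speed limit or range.

## Working session

There is one attempt and no reset: what is moved stays moved. The work goes in short steps, Python scripts to look and compute and a tool call to move; the robot and the scene stay as the last step left them, time stands still between calls to the robot, and variables do not carry over. Pictures are saved under pics/ and viewed, at most 10 in all, crops included, and the job is handed in when it is done.

Besides the shell and the picture viewer there is one more tool, called after ">>>" as name(argument=value, ...) on one line, values as JSON. drive_tool: Moves the arm, as the interface text tells. Its arguments: {"type":"object","properties":{"commands":{"type":"array"},"squeeze":{"type":"number"}},"required":["commands"]}

```bash
mkdir -p pics; ls; python3 - <<'E'
from station import ctrl
import cv2,numpy as np,pickle
o=ctrl.get_obs();print(o)
d={}
for n in("scene","top","wrist"):
    c=ctrl.camera(n);d[n]=c;cv2.imwrite(f"pics/{n}0.png",c["frame"][:,:,::-1])
    print(n,{k:np.round(v,4).tolist() for k,v in c.items() if k!="frame"})
pickle.dump(d,open("c0.pkl","wb"))
a=np.hstack([d["scene"]["frame"],d["top"]["frame"]])
E
```

```text
pics
{'t': 0.0, 'qpos': array([-9.25898468e-01,  3.59404041e-01,  1.10590294e-02, -3.18698764e-04,
       -1.22407808e+00, -2.88106884e-01]), 'joint_velocities': array([-1.84765484e-04,  6.69918706e-05,  8.08079725e-04,  5.43281099e-04,
        2.93484827e-04, -1.82179316e-03]), 'effort': array([ 1.36454186e-03, -5.83322096e+01,  2.93427318e+01,  6.93711519e+00,
       -6.14843419e-03, -5.18538172e-06]), 'ee_pos': array([ 0.23556467, -0.63206057,  0.23035832]), 'tool_rot': array([-1.77397283e-01,  9.84138974e-01,  7.93855276e-04, -2.32017339e-04]), 'force': array([ 0.16541473, -0.75633136,  0.46261302]), 'ft_torque': array([0.03134203, 0.03526615, 0.02388315]), 'grasp_force': 0.0, 'grip_width': 0.08560968811033325}
scene {'vertical_fov': 53.2904, 'cx': 258.5698, 'cy': 191.4783, 'R': [[-0.7924, 0.6099, -0.0053], [0.4341, 0.5578, -0.7074], [-0.4284, -0.5629, -0.7068]], 't': [0.4832, -0.112, 1.4698]}
top {'vertical_fov': 44.4226, 'cx': 257.5104, 'cy': 189.1511, 'R': [[0.0132, -0.9999, -0.0025], [-0.9988, -0.013, -0.0469], [0.0469, 0.0031, -0.9989]], 't': [-0.0496, 0.5565, 1.5395]}
wrist {'vertical_fov': 65.7065, 'cx': 250.354, 'cy': 191.5598, 'T_tool_cam': [[-0.0003, -0.9449, -0.3274, 0.0849], [1.0, -0.0002, -0.0003, 0.0005], [0.0003, -0.3274, 0.9449, -0.1426], [0.0, 0.0, 0.0, 1.0]]}
```

View pics/scene0.png

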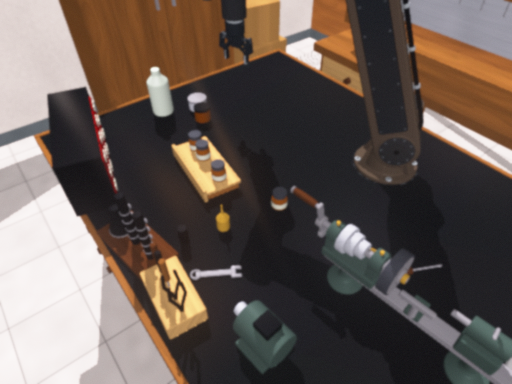

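View pics/top0.png

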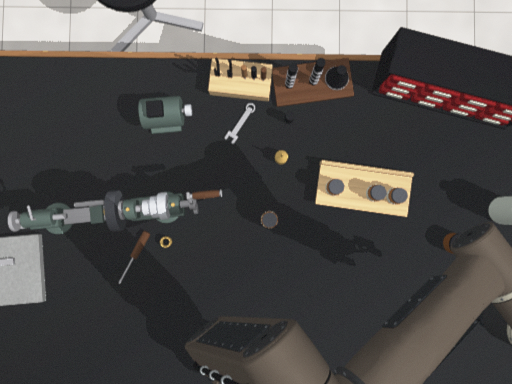

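The scene view shows the row on the shelf around (203,160), the stray jar at (279,200), the crank handle at (293-315,190-205) and the oiler at (223,220). In the top view the lids are at (335,187), (378,193) and (399,196), with the gap near (356,190). The stray jar is at (269,219), the oiler at (281,157) and the handle at (190-222,194).

```bash
cat > h.py <<'E'
import numpy as np,cv2
def foc(c): return 192/np.tan(np.radians(c["vertical_fov"])/2)
def ray(c,p):
    f=foc(c);d=np.array([(p[0]-c["cx"])/f,(p[1]-c["cy"])/f,1.])
    return -c["R"].T@c["t"], c["R"].T@d
def onz(c,p,z):
    o,d=ray(c,p);return o+d*(z-o[2])/d[2]
def tri(c1,p1,c2,p2):
    o1,d1=ray(c1,p1);o2,d2=ray(c2,p2)
    s=np.linalg.lstsq(np.c_[d1,-d2],o2-o1,rcond=None)[0]
    a,b=o1+s[0]*d1,o2+s[1]*d2;return (a+b)/2,np.linalg.norm(a-b)
def proj(c,X):
    x=c["R"]@np.array(X)+c["t"];f=foc(c);return np.array([c["cx"]+f*x[0]/x[2],c["cy"]+f*x[1]/x[2]])
E
python3 - <<'E'
import pickle,cv2,numpy as np
from h import *
d=pickle.load(open("c0.pkl","rb"));s,t=d["scene"],d["top"]
R=lambda f:cv2.resize(f,None,fx=5,fy=5,interpolation=cv2.INTER_CUBIC)[:,:,::-1]
a=R(t["frame"][170:235,160:300]);b=R(s["frame"][170:230,260:400])
cv2.imwrite("pics/z1.png",np.vstack([a[:300],b[:300]]))
a=R(t["frame"][150:222,308:420]);b=R(s["frame"][125:205,165:245]);
h=360;cv2.imwrite("pics/z2.png",np.hstack([cv2.resize(a,(440,283)),cv2.resize(b,(283,283))]))
for n,p,z in(("a",(335,187),.106),("b",(378,193),.106),("c",(399,196),.106),("stray",(269,219),.066)):print(n,onz(t,p,z))
E
```

```text
a [ 0.5625052  -0.28293353  0.106     ]
b [ 0.54561235 -0.41629433  0.106     ]
c [ 0.53715616 -0.48134366  0.106     ]
stray [ 0.46004922 -0.08022851  0.066     ]
```

View pics/z1.png

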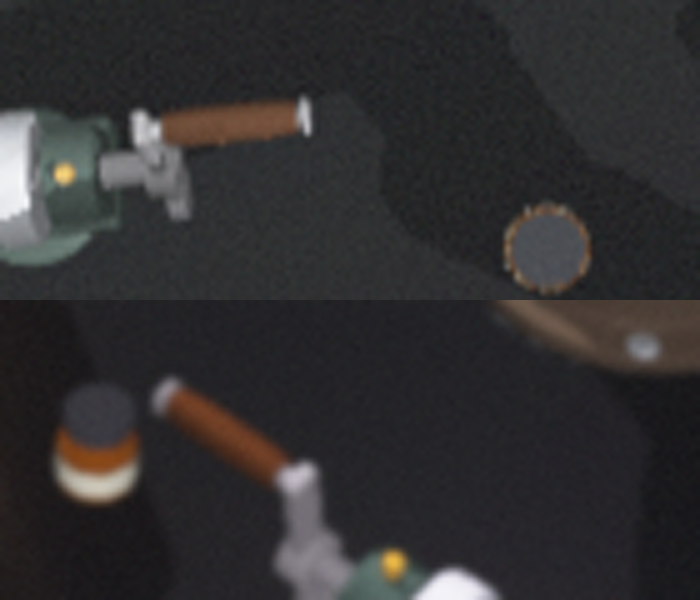

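View pics/z2.png

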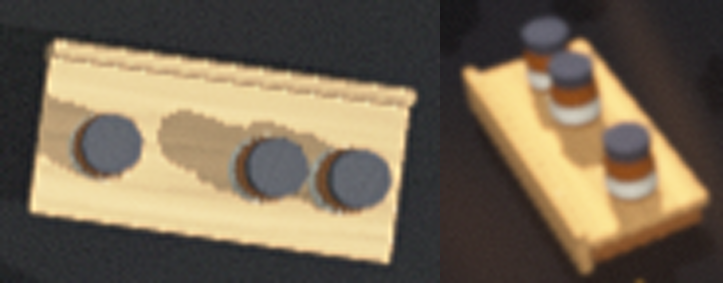

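The handle is near the top, leaning slightly to +x, and the gap is clear in the row. Next I measure precisely with masks.

```bash
python3 - <<'E'
import pickle,cv2,numpy as np
from h import *
d=pickle.load(open("c0.pkl","rb"));s,t=d["scene"],d["top"]
ht=cv2.cvtColor(t["frame"],cv2.COLOR_RGB2HSV);hs=cv2.cvtColor(s["frame"],cv2.COLOR_RGB2HSV)
print(ht[187,335],ht[193,378],ht[219,269],ht[225,269],ht[188,356],ht[194,206])
def blobs(m,mn=15):
    n,l,st,c=cv2.connectedComponentsWithStats(m.astype(np.uint8));return [(np.round(c[i],2),st[i].tolist(),l==i) for i in range(1,n) if st[i][4]>=mn]
m=np.zeros(ht.shape[:2],bool);m[170:215,315:415]=1
L=[]
for c,st,_ in blobs((ht[...,1]<80)&(ht[...,2]<150)&m,60):
    print("lid",c,st,onz(t,c,.106)[:2])
m[:]=0;m[205:235,255:285]=1
for c,st,mm in blobs((ht[...,2]>75)&m,20):
    (e,r)=cv2.minEnclosingCircle(np.argwhere(mm)[:,::-1].astype(np.float32));print("stray",c,st,e,r,onz(t,e,.066),onz(t,c,.066))
# handle brown
for c,h,box in((t,ht,(185,205,185,226)),(s,hs,(183,212,288,322))):
    m[:]=0;m[box[0]:box[1],box[2]:box[3]]=1
    for q,st,mm in blobs((h[...,0]<18)&(h[...,1]>110)&(h[...,2]>50)&m):
        P=np.argwhere(mm)[:,::-1].astype(float);k=P.mean(0);u=np.linalg.svd(P-k)[2][0] if len(P)<2000 else 0
        w=(P-k)@u;print("handle",k,u,k+u*w.min(),k+u*w.max())
E
```

```text
[111  23 111] [113  18 111] [116  21  86] [110  19  80] [ 18  93 173] [ 12 120 115]
lid [316.08 180.08] [315, 170, 4, 27, 74] [ 0.58325987 -0.22408751]
lid [411.39 194.39] [399, 170, 16, 45, 223] [ 0.5426507  -0.51972069]
lid [335.81 186.2 ] [329, 179, 15, 16, 187] [ 0.56502395 -0.28543257]
lid [379.11 192.69] [369, 185, 24, 18, 235] [ 0.54661922 -0.4197325 ]
lid [398.71 195.06] [391, 188, 16, 15, 194] [ 0.54005957 -0.48044832]
lid [339.95 210.88] [315, 204, 73, 11, 414] [ 0.48868094 -0.29865091]
stray [268.92 219.23] [261, 211, 17, 18, 236] (268.58770751953125, 219.13157653808594) 8.887975692749023 [ 0.45961443 -0.07892294  0.066     ] [ 0.45931607 -0.07998297  0.066     ]
handle [205.45806452 194.21935484] [-0.99603161  0.08900013] [218.186041 193.08205 ] [192.85218492 195.34574974]
handle [304.95876289 196.63402062] [0.82853719 0.55993403] [294.35816263 189.47002496] [315.25024974 203.58911423]
```

>>> drive_tool(commands=[[0.085,[-0.0252,0.0274,0.005],[0,0,0]],[0.085,[-0.0252,0.0274,0.005],[0,0,0]],[0.085,[-0.0252,0.0274,0.005],[0,0,0]],[0.085,[-0.0252,0.0274,0.005],[0,0,0]],[0.085,[-0.0252,0.0274,0.005],[0,0,0]],[0.085,[-0.0252,0.0274,0.005],[0,0,0]],[0.085,[-0.0252,0.0274,0.005],[0,0,0]],[0.085,[-0.0252,0.0274,0.005],[0,0,0]],[0.085,[-0.0252,0.0274,0.005],[0,0,0]],[0.085,[-0.0252,0.0274,0.005],[0,0,0]],[0.085,[-0.0252,0.0274,0.005],[0,0,0]],[0.085,[-0.0252,0.0274,0.005],[0,0,0]],[0.085,[-0.0252,0.0274,0.005],[0,0,0]],[0.085,[-0.0252,0.0274,0.005],[0,0,0]],[0.085,[-0.0252,0.0274,0.005],[0,0,0]],[0.085,[-0.0252,0.0274,0.005],[0,0,0]]])

```text
t: 1.75
ee_pos: [0.4607, -0.0793, 0.1512]
tool_rot: [-0.178, 0.984, 0.0, 0.0]
force: [0.9, -0.1, -0.3]
grip_width: 0.0852
grasp_force: 0.0
```

>>> drive_tool(commands=[[0.085,[0,0,0],[0,0,-0.136]],[0.085,[0,0,0],[0,0,-0.136]],[0.085,[0,0,0],[0,0,-0.136]],[0.085,[0,0,0],[0,0,-0.136]],[0.085,[0,0,0],[0,0,-0.136]],[0.085,[0,0,0],[0,0,-0.136]],[0.085,[0,0,0],[0,0,-0.136]],[0.085,[0,0,0],[0,0,-0.136]],[0.085,[0,0,0],[0,0,0]],[0.085,[0,0,0],[0,0,0]]])

```text
t: 2.75
ee_pos: [0.4603, -0.0808, 0.1513]
tool_rot: [-0.66, 0.752, 0.0, -0.0]
force: [0.5, 0.3, -0.1]
grip_width: 0.0845
grasp_force: 0.0
```

```bash
python3 - <<'E'
import pickle,numpy as np,cv2
from h import *
from station import ctrl
from scipy.spatial.transform import Rotation as Ro
d=pickle.load(open("c0.pkl","rb"));s,t=d["scene"],d["top"]
for p,q in(((218.2,193.1),(294.4,189.5)),((192.85,195.35),(315.25,203.6)),((205.46,194.2),(304.96,196.63))):print(tri(t,p,s,q))
o=ctrl.get_obs();M=Ro.from_quat(o["tool_rot"]).as_matrix();print(o["t"],o["ee_pos"],M.round(3),o["force"],o["qpos"])
c=ctrl.camera("wrist");pickle.dump((o,c),open("w1.pkl","wb"));cv2.imwrite("pics/w1.png",c["frame"][:,:,::-1])
h=cv2.cvtColor(c["frame"],cv2.COLOR_RGB2HSV)
E
```

```text
(array([0.53527106, 0.06737431, 0.23083722]), np.float64(0.003050317745211598))
(array([0.52738258, 0.1397203 , 0.23061682]), np.float64(0.0015456389050103516))
(array([0.53111954, 0.10406212, 0.23023953]), np.float64(0.0014950747037516352))
2.75 [ 0.46033684 -0.0808435   0.15125029] [[-0.13  -0.992 -0.   ]
 [-0.992  0.13   0.   ]
 [ 0.     0.    -1.   ]] [ 0.53623924  0.25532931 -0.05601669] [ 2.48972570e-01  8.65678126e-02 -5.44660652e-01 -6.09897055e-05
 -9.39703578e-01 -3.78878528e-01]
```

View pics/w1.png

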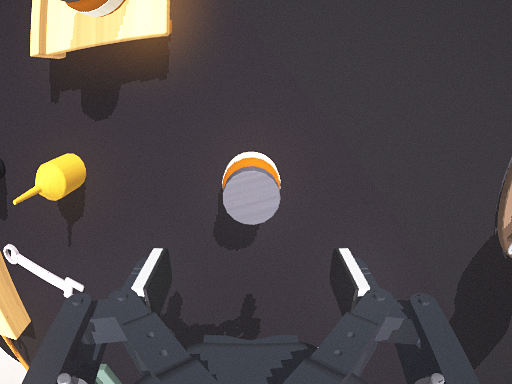

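The wrist view shows the lid's centre at (251,195), radius about 29 px, midway between the finger columns.

```bash
cat >> h.py <<'E'
from scipy.spatial.transform import Rotation as Ro
def wonz(o,c,p,z):
    f=foc(c);v=np.array([p[0]-c["cx"],p[1]-c["cy"]]);r=np.linalg.norm(v);a=r/f
    d=np.r_[np.sin(a)*v/max(r,1e-9),np.cos(a)];T=np.array(c["T_tool_cam"]);M=Ro.from_quat(o["tool_rot"]).as_matrix()
    w=M@T[:3,:3]@d;q=M@T[:3,3]+o["ee_pos"];return q+w*(z-q[2])/w[2]
E
python3 - <<'E'
import pickle,cv2,numpy as np
from h import *
o,c=pickle.load(open("w1.pkl","rb"))
h=cv2.cvtColor(c["frame"],cv2.COLOR_RGB2HSV);m=((h[...,1]<60)&(h[...,2]>110)).astype(np.uint8);m[:, :200]=0;m[:,300:]=0;m[:166]=0;m[235:]=0
n,l,st,ce=cv2.connectedComponentsWithStats(m);i=1+st[1:,4].argmax();print(ce[i],st[i])
print(wonz(o,c,ce[i],.066))
E
```

```text
[251.1762686  195.44792064] [ 223  166   58   59 2621]
[ 0.45893574 -0.08265175  0.066     ]
```

>>> drive_tool(commands=[[0.085,[0.001,0.001,0.017],[0,0,0]],[0.085,[0,0,0.02],[0,0,0]],[0.085,[0,0,0.02],[0,0,0]],[0.085,[0,0,0.02],[0,0,0]],[0.085,[0,0,0.02],[0,0,0]],[0.085,[0,0,0.02],[0,0,0]],[0.085,[0,0,0.02],[0,0,0]],[0.085,[0,0,0],[0,0,0]],[0.045,[0,0,0],[0,0,0]],[0.045,[0,0,0],[0,0,0]],[0.045,[0,0,0],[0,0,0]],[0.045,[0,0,0],[0,0,0]],[0.045,[0,0,0],[0,0,0]],[0.045,[0,0,0],[0,0,0]],[0.045,[0,0,0],[0,0,0]]], squeeze=35)

```text
t: 4.3
ee_pos: [0.4601, -0.0816, 0.0156]
tool_rot: [-0.661, 0.75, -0.001, 0.001]
force: [-1.4, 0.5, 6.8]
grip_width: 0.0522
grasp_force: 36.4
```

>>> drive_tool(commands=[[0.045,[0,0,-0.01],[0,0,0]],[0.045,[0,0,-0.02],[0,0,0]],[0.045,[0,0,-0.02],[0,0,0]],[0.045,[0,0,-0.02],[0,0,0]],[0.045,[0,0,-0.02],[0,0,0]],[0.045,[0,0,-0.02],[0,0,0]],[0.045,[0,0,-0.02],[0,0,0]],[0.045,[0.0254,-0.0129,0],[0,0,0]],[0.045,[0.0254,-0.0129,0],[0,0,0]],[0.045,[0.0254,-0.0129,0],[0,0,0]],[0.045,[0.0254,-0.0129,0],[0,0,0]],[0.045,[0.0254,-0.0129,0],[0,0,0]],[0.045,[0.0254,-0.0129,0],[0,0,0]],[0.045,[0.0254,-0.0129,0],[0,0,0]],[0.045,[0.0254,-0.0129,0],[0,0,0]],[0.045,[0.0254,-0.0129,0],[0,0,0]],[0.045,[0.0254,-0.0129,0],[0,0,0]],[0.045,[0,0,0],[0,0,0]],[0.045,[0,0,0],[0,0,0]]])

```text
t: 6.2
ee_pos: [0.5548, -0.3502, 0.1445]
tool_rot: [-0.661, 0.751, 0.0, 0.0]
force: [0.4, 0.3, -1.5]
grip_width: 0.0527
grasp_force: 37.5
```

```bash
python3 - <<'E'
import pickle,cv2,numpy as np
from station import ctrl
from h import *
o=ctrl.get_obs();c=ctrl.camera("wrist");pickle.dump((o,c),open("w2.pkl","wb"));cv2.imwrite("pics/w2.png",c["frame"][:,:,::-1])
print(o["ee_pos"],Ro.from_quat(o["tool_rot"]).as_matrix().round(4).tolist(),o["force"])
E
```

```text
[ 0.55484647 -0.35024675  0.1445202 ] [[-0.1273, -0.9919, -0.0003], [-0.9919, 0.1273, 0.0004], [-0.0004, 0.0004, -1.0]] [ 0.40856741  0.27520039 -1.46140438]
```

View pics/w2.png

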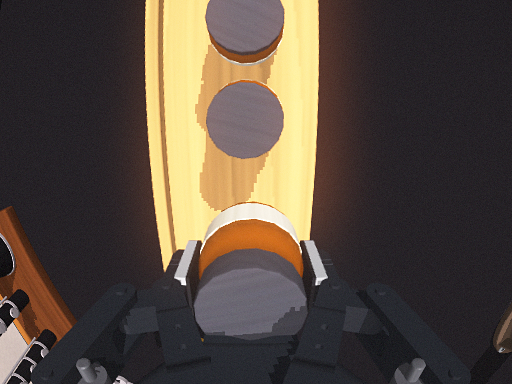

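The wrist view shows jar_b's lid at (245,119), jar_c's at (245,17), and the held jar's lid at about (250,295).

```bash
python3 - <<'E'
import pickle
from h import *
o,c=pickle.load(open("w2.pkl","rb"))
b=wonz(o,c,(245,119.5),.106);cc=wonz(o,c,(245,17.5),.106);j=wonz(o,c,(250,294),.195)
print(b,cc,b-cc,np.linalg.norm(b-cc),j)
u=(b-cc)/np.linalg.norm(b-cc);g=b+.066*u;print("gap",g)
E
```

```text
[ 0.54897875 -0.41776621  0.106     ] [ 0.54085855 -0.48038412  0.106     ] [0.0081202  0.06261791 0.        ] 0.06314222608099951 [ 0.55334861 -0.3602844   0.195     ]
gap [ 0.55746647 -0.35231425  0.106     ]
```

>>> drive_tool(commands=[[0.045,[0,-0.002,0.006],[0,0,0]],[0.045,[0,0,0.015],[0,0,0]],[0.045,[0,0,0.015],[0,0,0]],[0.045,[0,0,0.015],[0,0,0]],[0.045,[0,0,0.015],[0,0,0]],[0.045,[0,0,0.01],[0,0,0]],[0.045,[0,0,0.008],[0,0,0]],[0.045,[0,0,0.002],[0,0,0]],[0.045,[0,0,0],[0,0,0]],[0.045,[0,0,0],[0,0,0]]])

```text
t: 7.25
ee_pos: [0.5578, -0.3504, 0.0589]
tool_rot: [-0.661, 0.75, -0.0, 0.0]
force: [-0.3, -0.6, -1.2]
grip_width: 0.0522
grasp_force: 37.5
```

```bash
python3 - <<'E'
import pickle,cv2,numpy as np
from station import ctrl
o=ctrl.get_obs();print(o["ee_pos"],o["force"]);a=ctrl.camera("scene")["frame"];pickle.dump((o,ctrl.camera("wrist")),open("w3.pkl","wb"))
w=pickle.load(open("w3.pkl","rb"))[1]["frame"]
R=cv2.resize(a[110:210,150:260],(422,384),interpolation=cv2.INTER_CUBIC)
cv2.imwrite("pics/s3.png",cv2.resize(np.hstack([R,w])[:,:,::-1],(800,329)))
E
```

```text
[ 0.5577951  -0.35040255  0.05888535] [-0.27503086 -0.57165103 -1.18904524]
```

View pics/s3.png

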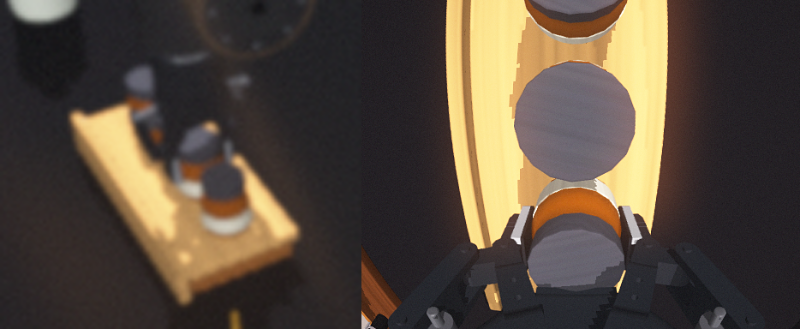

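The held jar hangs in the gap, just above the board and in line with jar_b (lid at (575,120) of the composite, held jar at (576,250)). I lower it to contact.

>>> drive_tool(commands=[[0.045,[0,0,0.002],[0,0,0]],[0.045,[0,0,0.001],[0,0,0]],[0.045,[0,0,0.001],[0,0,0]],[0.045,[0,0,0],[0,0,0]]])

```text
t: 7.75
ee_pos: [0.5575, -0.3502, 0.0557]
tool_rot: [-0.661, 0.75, -0.0, 0.0]
force: [-3.0, 1.6, 8.0]
grip_width: 0.0524
grasp_force: 38.4
```

>>> drive_tool(commands=[[0.075,[0,0,0],[0,0,0]],[0.075,[0,0,0],[0,0,0]],[0.08,[0,0,0],[0,0,0]],[0.08,[0,0,0],[0,0,0]],[0.08,[0,0,-0.01],[0,0,0]],[0.08,[0,0,-0.02],[0,0,0]],[0.08,[0,0,-0.03],[0,0,0]],[0.08,[0,0,-0.03],[0,0,0]],[0.08,[0,0,-0.03],[0,0,0]],[0.08,[0,0,-0.03],[0,0,0]],[0.08,[0,0,0],[0,0,0]]])

```text
t: 8.85
ee_pos: [0.5595, -0.3514, 0.2105]
tool_rot: [-0.661, 0.75, -0.004, 0.002]
force: [0.5, 0.1, -0.4]
grip_width: 0.0798
grasp_force: 0.0
```

```bash
python3 - <<'E'
import pickle,cv2,numpy as np
from station import ctrl
o=ctrl.get_obs();print(o["ee_pos"],o["force"],Ro if 0 else o["qpos"]);w=ctrl.camera("wrist");pickle.dump((o,w),open("w4.pkl","wb"))
a=ctrl.camera("scene")["frame"]
R=cv2.resize(a[110:210,150:260],(422,384),interpolation=cv2.INTER_CUBIC)
cv2.imwrite("pics/s4.png",cv2.resize(np.hstack([R,w["frame"]])[:,:,::-1],(800,329)))
E
```

```text
[ 0.55950937 -0.35142366  0.21045293] [ 0.45678332  0.05984527 -0.38291467] [-0.2653401   0.34306213 -0.06017385  0.00175674 -1.15905927  0.13932172]
```

View pics/s4.png

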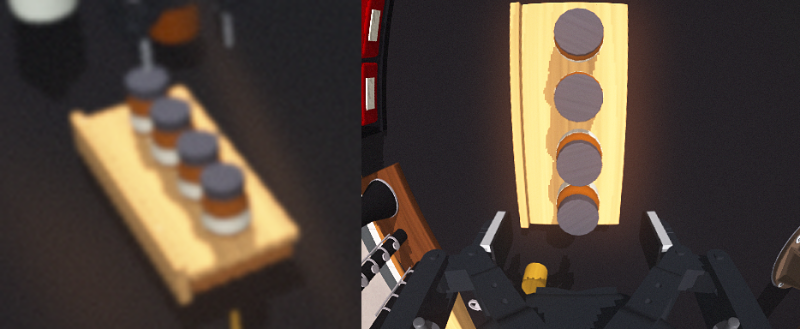

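The four jars stand in line and upright (composite columns 578-579). Next the crank.

>>> drive_tool(commands=[[0.08,[0,0,-0.03],[0,0,0]],[0.08,[0,0,-0.03],[0,0,0]],[0.08,[0,0,-0.03],[0,0,0]],[0.08,[-0.0365,0.0069,0],[0,0,0]],[0.08,[-0.0365,0.0069,0],[0,0,0]],[0.08,[-0.0365,0.0069,0],[0,0,0]],[0.08,[-0.0365,0.0069,0],[0,0,0]],[0.08,[-0.0365,0.0069,0],[0,0,0]],[0.08,[-0.0365,0.0069,0],[0,0,0]],[0.08,[-0.0365,0.0069,0],[0,0,0]],[0.08,[-0.0365,0.0069,0],[0,0,0]],[0.08,[-0.0365,0.0069,0],[0,0,0]],[0.08,[-0.0365,0.0069,0],[0,0,0]],[0.08,[-0.0365,0.0069,0],[0,0,0]],[0.08,[-0.0365,0.0069,0],[0,0,0]],[0.06,[0,0,0],[0,0,-0.117]],[0.06,[0,0,0],[0,0,-0.117]],[0.06,[0,0,0],[0,0,0]],[0.06,[0,0,0],[0,0,0]]])

```text
t: 10.85
ee_pos: [0.53, 0.0946, 0.2937]
tool_rot: [0.743, -0.669, -0.0, 0.001]
force: [1.3, -0.2, -0.6]
grip_width: 0.0601
grasp_force: 0.0
```

```bash
python3 - <<'E'
import pickle,cv2,numpy as np
from station import ctrl
o=ctrl.get_obs();print(o["t"],o["ee_pos"],o["qpos"]);w=ctrl.camera("wrist");pickle.dump((o,w),open("w5.pkl","wb"))
F=[]
for i in range(6): ctrl.camera("wrist");F.append(np.r_[(q:=ctrl.get_obs())["force"],q["ft_torque"]])
print(np.round(F,3));print(np.mean(F,0))
cv2.imwrite("pics/w5.png",w["frame"][:,:,::-1])
E
```

```text
10.85 [0.5299599  0.09460871 0.29372945] [ 5.40847892e-01  9.75645221e-02 -1.87750632e-01 -1.35815785e-04
 -1.28661139e+00 -4.36229298e-01]
[[ 0.376 -1.179 -0.323  0.027  0.032  0.03 ]
 [ 0.227 -0.488  0.713  0.015 -0.015 -0.   ]
 [ 0.297 -0.329  0.012 -0.064 -0.024 -0.01 ]
 [-0.127  0.291  0.681  0.013  0.01  -0.003]
 [-0.136 -0.595 -0.211  0.024  0.009 -0.029]
 [ 0.648 -0.698 -0.368  0.02  -0.002 -0.032]]
[ 0.21426739 -0.49962737  0.08398002  0.00584537  0.00171057 -0.00740245]
```

View pics/w5.png

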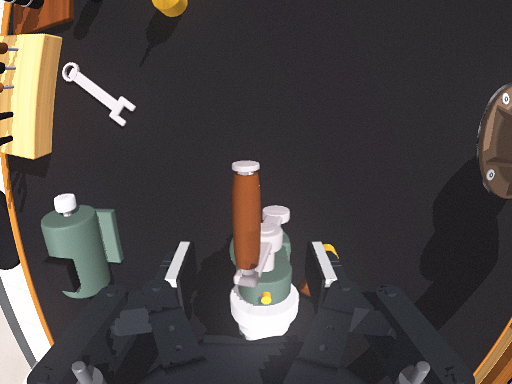

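The wrist view shows the handle from (246,170) at its outer end to (247,267) at the arm. Finger pads are at columns 180 and 322.

```bash
python3 - <<'E'
import pickle
from h import *
o,c=pickle.load(open("w5.pkl","rb"))
h=cv2.cvtColor(c["frame"],cv2.COLOR_RGB2HSV);m=(h[...,0]<15)&(h[...,1]>130)&(h[...,2]>50);m[:,:225]=0;m[:,270:]=0;m[:160]=0;m[275:]=0
for r in (175,190,205,220,235,250,262):
    x=np.where(m[r])[0];print(r,x.min(),x.max(),wonz(o,c,(x.mean(),r),.230))
M=Ro.from_quat(o["tool_rot"]).as_matrix();print(M.round(3))
E
```

```text
175 234 257 [0.53562517 0.0697144  0.23      ]
190 232 259 [0.53451102 0.08109144 0.23      ]
205 232 259 [0.53334442 0.09286551 0.23      ]
220 233 260 [0.53137822 0.10504395 0.23      ]
235 233 259 [0.53048955 0.11792127 0.23      ]
250 234 258 [0.52915938 0.13145237 0.23      ]
262 237 257 [0.52722944 0.14277896 0.23      ]
[[ 0.104 -0.995 -0.001]
 [-0.995 -0.104 -0.   ]
 [ 0.     0.001 -1.   ]]
```

>>> drive_tool(commands=[[0.06,[0,-0.003,0.01],[0,0,0]],[0.06,[0,0,0.02],[0,0,0]],[0.06,[0,0,0.02],[0,0,0]],[0.06,[0,0,0.02],[0,0,0]],[0.06,[0,0,0.014],[0,0,0]],[0.06,[0,0,0],[0,0,0]],[0.015,[0,0,0],[0,0,0]],[0.015,[0,0,0],[0,0,0]],[0.015,[0,0,0],[0,0,0]],[0.015,[0,0,0],[0,0,0]],[0.015,[0,0,0],[0,0,0]],[0.015,[0,0,0],[0,0,0]],[0.015,[0,0,0],[0,0,0]],[0.015,[0,0,0],[0,0,0]]], squeeze=50)

```text
t: 12.6
ee_pos: [0.5338, 0.0953, 0.2111]
tool_rot: [0.744, -0.668, 0.0, -0.001]
force: [0.2, 0.4, 5.3]
grip_width: 0.0206
grasp_force: 49.2
```

```bash
python3 - <<'E'
from station import ctrl
import numpy as np
o=ctrl.get_obs();print(o["t"],o["ee_pos"],o["grip_width"])
F=[]
for i in range(6): ctrl.camera("wrist");F.append(np.r_[(q:=ctrl.get_obs())["force"],q["ft_torque"]])
print(np.mean(F,0),q["ee_pos"])
E
```

```text
12.6 [0.5338172  0.09527392 0.2111152 ] 0.020568361581522712
[ 4.17637829e-01 -2.11255462e-01  5.12991178e+00  1.22482072e-01
  3.26751747e-03  2.49172729e-02] [0.53382003 0.09526521 0.21109481]
```

```bash
cat > rd.py <<'E'
from station import ctrl
import numpy as np,json,sys
F=[];n=int(sys.argv[1]) if len(sys.argv)>1 else 5
for i in range(n): ctrl.camera("wrist");q=ctrl.get_obs();F.append(np.r_[q["force"],q["ft_torque"]])
m=np.mean(F,0);e=q["ee_pos"]
lx=np.array([.9937,.112]);u=(e[:2]-[.5083,.0924])@lx;w=e[2]-.146
th=np.degrees(np.arctan2(u,w))
open("log.txt","a").write(json.dumps(dict(t=q["t"],p=list(e),f=list(m),q=list(q["tool_rot"])))+"\n")
f=m[:3]-[.21,-.5,.08];t=np.radians(th);fx=f[:2]@lx
print("t%.2f th%.1f r%.4f tang%.2f rad%.2f F%s"%(q["t"],th,np.hypot(u,w),-(fx*np.cos(t)-f[2]*np.sin(t)),-(fx*np.sin(t)+f[2]*np.cos(t)),f.round(1)))
E
python3 rd.py 1; python3 - <<'E'
import numpy as np
th=21.5;st=[6,6,6,6,3,3];acc=np.zeros(2);p=lambda a:70*np.array([-np.sin(np.radians(a)),-np.cos(np.radians(a))])
p0=p(th)
for k in range(12):
    r=[]
    for s in st:
        th+=s;d=np.round(p(th)-p0-acc,1);acc+=d;r.append("[%g,%g]"%(d[0],d[1]))
    print("%.1f"%th," ".join(r))
E
```

```text
t12.95 th21.5 r0.0700 tang2.25 rad-4.96 F[-0.4  0.7  5.4]
51.5 [-6.7,3] [-6.3,3.8] [-5.9,4.3] [-5.4,5] [-2.5,2.6] [-2.3,2.9]
81.5 [-4.3,5.9] [-3.6,6.4] [-2.9,6.7] [-2.2,7] [-0.8,3.6] [-0.7,3.6]
111.5 [-0.7,7.3] [0.1,7.3] [0.8,7.3] [1.6,7.1] [1.1,3.5] [1.2,3.5]
141.5 [3.1,6.7] [3.7,6.3] [4.3,5.9] [5,5.4] [2.7,2.5] [2.8,2.3]
171.5 [5.9,4.3] [6.4,3.6] [6.7,2.9] [7,2.2] [3.6,0.8] [3.6,0.7]
201.5 [7.3,0.7] [7.3,-0.1] [7.3,-0.8] [7.2,-1.6] [3.5,-1.1] [3.4,-1.2]
231.5 [6.7,-3.1] [6.3,-3.7] [5.9,-4.4] [5.4,-4.9] [2.5,-2.7] [2.3,-2.8]
261.5 [4.3,-6] [3.6,-6.3] [2.9,-6.8] [2.2,-6.9] [0.8,-3.6] [0.7,-3.6]
291.5 [0.7,-7.3] [-0.1,-7.3] [-0.8,-7.3] [-1.6,-7.2] [-1.1,-3.5] [-1.2,-3.4]
321.5 [-3.1,-6.7] [-3.7,-6.3] [-4.3,-5.9] [-5,-5.4] [-2.7,-2.5] [-2.8,-2.4]
351.5 [-5.9,-4.2] [-6.4,-3.6] [-6.7,-2.9] [-7,-2.2] [-3.6,-0.9] [-3.6,-0.6]
381.5 [-7.3,-0.7] [-7.3,0.1] [-7.3,0.8] [-7.2,1.6] [-3.5,1] [-3.4,1.3]
```

>>> drive_tool(commands=[[0.015,[0,-0.0008,-0.0014],[0,0,0]],[0.015,[0,-0.0067,0.003],[0,0,0]],[0.015,[0,-0.0063,0.0038],[0,0,0]],[0.015,[0,-0.0059,0.0043],[0,0,0]],[0.015,[0,-0.0054,0.005],[0,0,0]],[0.015,[0,-0.0025,0.0026],[0,0,0]],[0.015,[0,-0.0023,0.0029],[0,0,0]],[0.015,[0,0,0],[0,0,0]]])

```text
t: 13.75
ee_pos: [0.5668, 0.0991, 0.191]
tool_rot: [0.744, -0.668, 0.002, -0.002]
force: [8.2, 0.3, 2.2]
grip_width: 0.0208
grasp_force: 50.0
```

```bash
python3 rd.py 3;python3 rd.py 3
```

```text
t13.90 th52.5 r0.0741 tang-3.56 rad-8.32 F[8.7 1.2 2.2]
t14.05 th52.5 r0.0741 tang-2.92 rad-8.21 F[8.3 0.5 2.7]
```

>>> drive_tool(commands=[[0.015,[0,-0.0043,0.0059],[0,0,0]],[0.015,[0,-0.0036,0.0064],[0,0,0]],[0.015,[0,-0.0029,0.0067],[0,0,0]],[0.015,[0,-0.0022,0.007],[0,0,0]],[0.015,[0,-0.0008,0.0036],[0,0,0]],[0.015,[0,-0.0007,0.0036],[0,0,0]],[0.015,[0,0,0],[0,0,0]]])

```text
t: 14.75
ee_pos: [0.5836, 0.1011, 0.1585]
tool_rot: [0.745, -0.667, 0.003, -0.004]
force: [16.7, -1.1, -2.0]
grip_width: 0.0207
grasp_force: 50.0
```

```bash
python3 rd.py 3; python3 rd.py 3
```

```text
t14.90 th80.6 r0.0768 tang-3.22 rad-15.89 F[16.4 -0.7 -0.6]
t15.05 th80.6 r0.0768 tang-3.61 rad-16.27 F[16.7 -0.  -0.9]
```

```bash
sed -i 's/\[.5083,.0924\]/[.5156,.0932]/; s/-.146/-.1437/' rd.py; python3 - <<'E'
import numpy as np
th=80;st=[6,6,6,6,3,3];acc=np.zeros(2);p=lambda a:70*np.array([-np.sin(np.radians(a)),-np.cos(np.radians(a))])
p0=p(th)
for k in range(6):
    r=[]
    for s in st:
        th+=s;d=np.round(p(th)-p0-acc,1);acc+=d;r.append("[%g,%g]"%(d[0],d[1]))
    print("%.1f"%th," ".join(r))
E
```

```text
110.0 [-0.9,7.3] [-0.1,7.3] [0.6,7.3] [1.4,7.2] [1,3.5] [1.2,3.5]
140.0 [2.8,6.7] [3.6,6.4] [4.2,6.1] [4.8,5.5] [2.6,2.6] [2.7,2.4]
170.0 [5.9,4.4] [6.3,3.8] [6.6,3.1] [6.9,2.3] [3.6,1] [3.6,0.7]
200.0 [7.3,0.9] [7.3,0.1] [7.3,-0.6] [7.2,-1.4] [3.5,-1] [3.5,-1.2]
230.0 [6.7,-2.8] [6.4,-3.6] [6,-4.2] [5.6,-4.8] [2.5,-2.6] [2.5,-2.7]
260.0 [4.4,-5.9] [3.7,-6.3] [3.1,-6.6] [2.4,-7] [0.9,-3.5] [0.8,-3.6]
```

>>> drive_tool(commands=[[0.015,[0,-0.0035,0.0002],[0,0,0]],[0.015,[0,-0.0035,0.0002],[0,0,0]],[0.015,[0,0,0],[0,0,0]]])

```text
t: 15.35
ee_pos: [0.5841, 0.101, 0.1552]
tool_rot: [0.744, -0.668, -0.001, 0.001]
force: [0.7, 4.7, -3.4]
grip_width: 0.0203
grasp_force: 49.9
```

```bash
python3 rd.py 3
```

```text
t15.50 th80.3 r0.0699 tang-4.52 rad-1.18 F[ 1.3  5.5 -4.3]
```

```bash
python3 - <<'E'
import numpy as np
th=80;st=[5,6,6,5,3,1.4,.9,.9,.9,.9];acc=np.zeros(2);p=lambda a:70*np.array([-np.sin(np.radians(a)),-np.cos(np.radians(a))])
p0=p(th)
for k in range(12):
    r=[]
    for s in st:
        th+=s;d=np.round(p(th)-p0-acc,1);acc+=d;r.append("[%g,%g]"%(d[0],d[1]))
    print("%.1f"%th," ".join(r))
E
```

```text
110.0 [-0.8,6.1] [-0.3,7.3] [0.6,7.3] [1,6] [0.8,3.6] [0.5,1.6] [0.3,1.1] [0.3,1] [0.4,1.1] [0.4,1]
140.0 [2.3,5.6] [3.4,6.5] [4.1,6.1] [3.9,4.7] [2.5,2.7] [1.3,1.1] [0.8,0.8] [0.8,0.7] [0.8,0.8] [0.8,0.7]
170.0 [4.9,3.7] [6.2,3.9] [6.6,3.2] [5.7,2.1] [3.5,1.1] [1.7,0.4] [1,0.2] [1.1,0.3] [1.1,0.2] [1.1,0.2]
200.0 [6,0.8] [7.4,0.2] [7.3,-0.5] [6,-1] [3.6,-0.8] [1.6,-0.5] [1.1,-0.3] [1,-0.3] [1,-0.4] [1.1,-0.4]
230.0 [5.6,-2.3] [6.5,-3.4] [6.1,-4.1] [4.7,-3.9] [2.6,-2.5] [1.2,-1.3] [0.8,-0.8] [0.7,-0.8] [0.7,-0.8] [0.8,-0.8]
260.0 [3.7,-4.9] [3.9,-6.2] [3.2,-6.6] [2.1,-5.7] [1.1,-3.5] [0.4,-1.7] [0.2,-1.1] [0.3,-1] [0.2,-1.1] [0.2,-1.1]
290.0 [0.8,-6] [0.2,-7.4] [-0.5,-7.3] [-1,-6] [-0.8,-3.6] [-0.5,-1.6] [-0.3,-1.1] [-0.4,-1] [-0.3,-1] [-0.4,-1.1]
320.0 [-2.3,-5.6] [-3.5,-6.5] [-4.1,-6.1] [-3.8,-4.7] [-2.6,-2.6] [-1.2,-1.2] [-0.8,-0.8] [-0.8,-0.7] [-0.8,-0.8] [-0.9,-0.7]
350.0 [-4.8,-3.7] [-6.2,-3.9] [-6.6,-3.2] [-5.7,-2.1] [-3.5,-1.1] [-1.7,-0.4] [-1.1,-0.2] [-1,-0.3] [-1.1,-0.2] [-1.1,-0.2]
380.0 [-6.1,-0.8] [-7.3,-0.2] [-7.3,0.5] [-6,1] [-3.6,0.8] [-1.6,0.5] [-1.1,0.3] [-1,0.4] [-1.1,0.3] [-1,0.4]
410.0 [-5.6,2.3] [-6.5,3.5] [-6.1,4.1] [-4.7,3.8] [-2.7,2.6] [-1.2,1.2] [-0.7,0.8] [-0.7,0.8] [-0.8,0.8] [-0.7,0.9]
440.0 [-3.7,4.8] [-3.9,6.2] [-3.2,6.6] [-2.1,5.7] [-1.1,3.5] [-0.4,1.7] [-0.3,1.1] [-0.2,1] [-0.2,1.1] [-0.2,1.1]
```

>>> drive_tool(commands=[[0.015,[-0.001,-0.0008,0.0061],[0,0,0]],[0.015,[0,-0.0003,0.0073],[0,0,0]],[0.015,[0,0.0006,0.0073],[0,0,0]],[0.015,[0,0.001,0.006],[0,0,0]],[0.015,[0,0.0008,0.0036],[0,0,0]],[0.015,[0,0.0005,0.0016],[0,0,0]],[0.015,[0,0.0003,0.0011],[0,0,0]],[0.015,[0,0.0003,0.001],[0,0,0]],[0.015,[0,0.0004,0.0011],[0,0,0]],[0.015,[0,0.0004,0.001],[0,0,0]]])

```text
t: 16.5
ee_pos: [0.5813, 0.1008, 0.1207]
tool_rot: [0.744, -0.668, 0.0, 0.0]
force: [2.4, -5.5, -0.1]
grip_width: 0.0205
grasp_force: 50.1
```

```bash
python3 rd.py 3;python3 rd.py 3
```

```text
t16.65 th109.3 r0.0700 tang-0.81 rad-1.92 F[ 2.1 -4.8 -1.4]
t16.80 th109.4 r0.0700 tang-0.75 rad-2.15 F[ 2.3 -4.6 -1.4]
```

>>> drive_tool(commands=[[0.015,[0,0.0023,0.0056],[0,0,0]],[0.015,[0,0.0034,0.0065],[0,0,0]],[0.015,[0,0.0041,0.0061],[0,0,0]],[0.015,[0,0.0039,0.0047],[0,0,0]],[0.015,[0,0.0025,0.0027],[0,0,0]],[0.015,[0,0.0013,0.0011],[0,0,0]],[0.015,[0,0.0008,0.0008],[0,0,0]],[0.015,[0,0.0008,0.0007],[0,0,0]],[0.015,[0,0.0008,0.0008],[0,0,0]],[0.015,[0,0.0008,0.0007],[0,0,0]]])

```text
t: 17.8
ee_pos: [0.5611, 0.0985, 0.0908]
tool_rot: [0.744, -0.668, 0.001, -0.0]
force: [6.5, -6.5, -3.7]
grip_width: 0.0202
grasp_force: 49.8
```

```bash
python3 rd.py 5
```

```text
t18.05 th139.3 r0.0700 tang0.64 rad-6.30 F[ 5.3 -6.  -4.4]
```

>>> drive_tool(commands=[[0.015,[0.0005,0.0049,0.0037],[0,0,0]],[0.015,[0,0.0062,0.0039],[0,0,0]],[0.015,[0,0.0066,0.0032],[0,0,0]],[0.015,[0,0.0057,0.0021],[0,0,0]],[0.015,[0,0.0035,0.0011],[0,0,0]],[0.015,[0,0.0017,0.0004],[0,0,0]],[0.015,[0,0.001,0.0002],[0,0,0]],[0.015,[0,0.0011,0.0003],[0,0,0]],[0.015,[0,0.0011,0.0002],[0,0,0]],[0.015,[0,0.0011,0.0002],[0,0,0]]])

```text
t: 19.05
ee_pos: [0.5275, 0.0946, 0.0748]
tool_rot: [0.744, -0.668, -0.0, 0.0]
force: [4.1, -5.0, -7.9]
grip_width: 0.0204
grasp_force: 49.5
```

```bash
python3 rd.py 5
```

```text
t19.30 th170.4 r0.0700 tang1.68 rad-7.89 F[ 3.4 -3.8 -7.5]
```

>>> drive_tool(commands=[[0.015,[0,0.006,0.0008],[0,0,0]],[0.015,[0,0.0074,0.0002],[0,0,0]],[0.015,[0,0.0073,-0.0005],[0,0,0]],[0.015,[0,0.006,-0.001],[0,0,0]],[0.015,[0,0.0036,-0.0008],[0,0,0]],[0.015,[0,0.0016,-0.0005],[0,0,0]],[0.015,[0,0.0011,-0.0003],[0,0,0]],[0.015,[0,0.001,-0.0003],[0,0,0]],[0.015,[0,0.001,-0.0004],[0,0,0]],[0.015,[0,0.0011,-0.0004],[0,0,0]]])

```text
t: 20.3
ee_pos: [0.4911, 0.0904, 0.0781]
tool_rot: [0.744, -0.668, -0.0, 0.001]
force: [2.2, -5.3, -5.0]
grip_width: 0.0207
grasp_force: 50.2
```

```bash
python3 rd.py 5
```

```text
t20.55 th-159.3 r0.0701 tang2.11 rad-3.34 F[ 1.3 -4.6 -3.9]
```

>>> drive_tool(commands=[[0.015,[0,0.0056,-0.0023],[0,0,0]],[0.015,[0,0.0065,-0.0034],[0,0,0]],[0.015,[0,0.0061,-0.0041],[0,0,0]],[0.015,[0,0.0047,-0.0039],[0,0,0]],[0.015,[0,0.0026,-0.0025],[0,0,0]],[0.015,[0,0.0012,-0.0013],[0,0,0]],[0.015,[0,0.0008,-0.0008],[0,0,0]],[0.015,[0,0.0007,-0.0008],[0,0,0]],[0.015,[0,0.0007,-0.0008],[0,0,0]],[0.015,[0,0.0008,-0.0008],[0,0,0]]])

```text
t: 21.55
ee_pos: [0.4618, 0.087, 0.0991]
tool_rot: [0.744, -0.668, 0.0, 0.001]
force: [3.7, -7.4, -3.3]
grip_width: 0.0209
grasp_force: 50.3
```

```bash
python3 rd.py 5
```

```text
t21.80 th-129.4 r0.0701 tang2.26 rad-0.31 F[ 1.9 -6.2 -1.9]
```

>>> drive_tool(commands=[[0.015,[0,0.0037,-0.0049],[0,0,0]],[0.015,[0,0.0039,-0.0062],[0,0,0]],[0.015,[0,0.0032,-0.0066],[0,0,0]],[0.015,[0,0.0021,-0.0057],[0,0,0]],[0.015,[0,0.0011,-0.0035],[0,0,0]],[0.015,[0,0.0004,-0.0017],[0,0,0]],[0.015,[0,0.0002,-0.0011],[0,0,0]],[0.015,[0,0.0003,-0.001],[0,0,0]],[0.015,[0,0.0002,-0.0011],[0,0,0]],[0.015,[0,0.0002,-0.0011],[0,0,0]]])

```text
t: 22.8
ee_pos: [0.4469, 0.0854, 0.1321]
tool_rot: [0.744, -0.668, 0.0, 0.001]
force: [5.7, -7.4, -4.9]
grip_width: 0.0206
grasp_force: 50.2
```

```bash
python3 rd.py 5
```

```text
t23.05 th-99.4 r0.0701 tang2.35 rad2.29 F[ 3.5 -7.  -1.9]
```

>>> drive_tool(commands=[[0.015,[0.0004,0.0008,-0.006],[0,0,0]],[0.015,[0,0.0002,-0.0074],[0,0,0]],[0.015,[0,-0.0005,-0.0073],[0,0,0]],[0.015,[0,-0.001,-0.006],[0,0,0]],[0.015,[0,-0.0008,-0.0036],[0,0,0]],[0.015,[0,-0.0005,-0.0016],[0,0,0]],[0.015,[0,-0.0003,-0.0011],[0,0,0]],[0.015,[0,-0.0004,-0.001],[0,0,0]],[0.015,[0,-0.0003,-0.001],[0,0,0]],[0.015,[0,-0.0004,-0.0011],[0,0,0]]])

```text
t: 24.05
ee_pos: [0.4503, 0.0857, 0.168]
tool_rot: [0.744, -0.668, 0.0, 0.0]
force: [4.5, -4.9, -5.8]
grip_width: 0.0209
grasp_force: 50.1
```

```bash
python3 rd.py 4
```

```text
t24.25 th-69.5 r0.0701 tang2.97 rad5.29 F[ 4.5 -5.  -4.6]
```

>>> drive_tool(commands=[[0.015,[0,-0.0023,-0.0056],[0,0,0]],[0.015,[0,-0.0035,-0.0065],[0,0,0]],[0.015,[0,-0.0041,-0.0061],[0,0,0]],[0.015,[0,-0.0038,-0.0047],[0,0,0]],[0.015,[0,-0.0026,-0.0026],[0,0,0]],[0.015,[0,-0.0012,-0.0012],[0,0,0]],[0.015,[0,-0.0008,-0.0008],[0,0,0]],[0.015,[0,-0.0008,-0.0007],[0,0,0]],[0.015,[0,-0.0008,-0.0008],[0,0,0]],[0.015,[0,-0.0009,-0.0007],[0,0,0]]])

```text
t: 25.25
ee_pos: [0.4703, 0.088, 0.1969]
tool_rot: [0.744, -0.668, -0.0, 0.001]
force: [4.0, -3.6, -9.5]
grip_width: 0.0207
grasp_force: 49.8
```

```bash
python3 rd.py 4
```

```text
t25.45 th-40.5 r0.0701 tang2.93 rad9.20 F[ 4.2 -3.5 -8.9]
```

>>> drive_tool(commands=[[0.015,[0,-0.0048,-0.0037],[0,0,0]],[0.015,[0,-0.0062,-0.0039],[0,0,0]],[0.015,[0,-0.0066,-0.0032],[0,0,0]],[0.015,[0,-0.0057,-0.0021],[0,0,0]],[0.015,[0,-0.0035,-0.0011],[0,0,0]],[0.015,[0,-0.0017,-0.0004],[0,0,0]],[0.015,[0,-0.0011,-0.0002],[0,0,0]],[0.015,[0,-0.001,-0.0003],[0,0,0]],[0.015,[0,-0.0011,-0.0002],[0,0,0]],[0.015,[0,-0.0011,-0.0002],[0,0,0]]])

```text
t: 26.45
ee_pos: [0.5031, 0.0918, 0.2127]
tool_rot: [0.744, -0.668, -0.0, 0.001]
force: [1.3, -4.4, -17.1]
grip_width: 0.0208
grasp_force: 49.5
```

```bash
python3 rd.py 4
```

```text
t26.65 th-10.1 r0.0702 tang1.63 rad18.58 F[  2.2  -4.4 -18.6]
```

>>> drive_tool(commands=[[0.015,[0,-0.0061,-0.0008],[0,0,0]],[0.015,[0,-0.0073,-0.0002],[0,0,0]],[0.015,[0,-0.0073,0.0005],[0,0,0]],[0.015,[0,-0.006,0.001],[0,0,0]],[0.015,[0,-0.0036,0.0008],[0,0,0]],[0.015,[0,-0.0016,0.0005],[0,0,0]],[0.015,[0,-0.0011,0.0003],[0,0,0]],[0.015,[0,-0.001,0.0004],[0,0,0]],[0.015,[0,-0.0011,0.0003],[0,0,0]],[0.015,[0,-0.001,0.0004],[0,0,0]]])

```text
t: 27.65
ee_pos: [0.539, 0.0959, 0.2098]
tool_rot: [0.744, -0.668, -0.001, 0.001]
force: [-6.4, -1.3, -14.3]
grip_width: 0.0204
grasp_force: 50.2
```

```bash
python3 rd.py 4
```

```text
t27.85 th19.7 r0.0702 tang0.12 rad17.46 F[ -5.8  -2.2 -16.4]
```

>>> drive_tool(commands=[[0.015,[0,-0.0056,0.0023],[0,0,0]],[0.015,[0,-0.0065,0.0035],[0,0,0]],[0.015,[0,-0.0061,0.0041],[0,0,0]],[0.015,[0,-0.0047,0.0038],[0,0,0]],[0.015,[0,-0.0027,0.0026],[0,0,0]],[0.015,[0,-0.0012,0.0012],[0,0,0]],[0.015,[0,-0.0007,0.0008],[0,0,0]],[0.015,[0,-0.0007,0.0008],[0,0,0]],[0.015,[0,-0.0008,0.0008],[0,0,0]],[0.015,[0,-0.0007,0.0009],[0,0,0]]])

```text
t: 28.85
ee_pos: [0.5683, 0.0992, 0.1896]
tool_rot: [0.744, -0.668, -0.001, 0.001]
force: [-10.6, -2.2, -9.6]
grip_width: 0.0205
grasp_force: 50.9
```

```bash
python3 rd.py 4
```

```text
t29.05 th49.2 r0.0702 tang-1.00 rad13.98 F[-9.9 -0.9 -9.9]
```

>>> drive_tool(commands=[[0.015,[0,-0.0037,0.0048],[0,0,0]],[0.015,[0,-0.0039,0.0062],[0,0,0]],[0.015,[0,-0.0032,0.0066],[0,0,0]],[0.015,[0,-0.0021,0.0057],[0,0,0]],[0.015,[0,-0.0011,0.0035],[0,0,0]],[0.015,[0,-0.0004,0.0017],[0,0,0]],[0.015,[0,-0.0003,0.0011],[0,0,0]],[0.015,[0,-0.0002,0.001],[0,0,0]],[0.015,[0,-0.0002,0.0011],[0,0,0]],[0.015,[0,-0.0002,0.0011],[0,0,0]]])

```text
t: 30.05
ee_pos: [0.5839, 0.101, 0.1579]
tool_rot: [0.744, -0.668, -0.0, 0.0]
force: [-12.9, 0.3, -2.1]
grip_width: 0.0208
grasp_force: 51.5
```

```bash
python3 rd.py 4
```

```text
t30.25 th78.5 r0.0702 tang-1.75 rad12.45 F[-11.9   0.1  -4.2]
```

```bash
python3 - <<'E'
import json,numpy as np
from scipy.optimize import least_squares
L=[json.loads(l) for l in open("log.txt")]
lx=np.array([.9937,.112]);P=np.array([[np.array(l["p"][:2])@lx,l["p"][2]] for l in L])
s=least_squares(lambda v:np.hypot(P[5:,0]-v[0],P[5:,1]-v[1])-v[2],[.523,.1437,.07]);print(s.x,s.fun.round(5))
# slope in xy -> lx check
Q=np.array([l["p"] for l in L]);print(np.polyfit(Q[5:,0],Q[5:,1],1))
F=np.array([l["f"][:3] for l in L])-[.21,-.5,.08];fx=F[:,:2]@lx
th=np.arctan2(P[:,0]-s.x[0],P[:,1]-s.x[1]);tang=-(fx*np.cos(th)-F[:,2]*np.sin(th))
k=slice(6,None);A=np.c_[np.ones_like(th),np.cos(th),np.sin(th)][k];c=np.linalg.lstsq(A,tang[k],rcond=None)[0]
print(c,np.hypot(*c[1:]),np.degrees(np.arctan2(c[2],c[1])),(tang[k]-A@c).round(2))
th=80;st=[8,9,9,7,3,1.3,.9,.9,.9];acc=np.zeros(2);p=lambda a:70*np.array([-np.sin(np.radians(a)),-np.cos(np.radians(a))])
p0=p(th)
for k in range(9):
    r=[]
    for q in st:
        th-=q;d=np.round(p(th)-p0-acc,1);acc+=d;r.append("[%g,%g]"%(d[0],d[1]))
    print("%.1f"%th," ".join(r))
E
```

```text
[0.52277106 0.14377382 0.07006777] [-1.3e-04 -2.0e-05 -5.0e-05 -2.0e-05 -2.0e-05  6.0e-05  8.0e-05 -2.0e-05
 -6.0e-05 -7.0e-05  3.0e-05  5.0e-05  5.0e-05  1.3e-04]
[0.11464754 0.03410204]
[ 1.08682329 -0.28837773 -2.03981969] 2.0601034186876657 -98.04681416137578 [-0.06 -0.01  0.66  0.65  0.03 -0.59 -0.8   0.07  0.75  0.47 -0.02 -0.37
 -0.79]
40.0 [2.4,-9.5] [4.2,-10.1] [5.7,-9.4] [5.4,-6.6] [2.6,-2.6] [1.2,-1.1] [0.8,-0.7] [0.8,-0.8] [0.8,-0.7]
0.0 [7.9,-5.7] [9.8,-5.1] [10.4,-3.5] [8.4,-1.5] [3.7,-0.4] [1.5,-0.1] [1.1,-0] [1.1,-0] [1.1,-0]
-40.0 [9.8,0.6] [10.7,2.4] [10.2,4] [7.5,4.2] [3,2.1] [1.3,1] [0.8,0.6] [0.9,0.7] [0.8,0.7]
-80.0 [7.1,6.8] [6.6,8.7] [5.3,9.7] [3,8] [1,3.5] [0.3,1.6] [0.3,1] [0.2,1.1] [0.2,1.1]
-120.0 [1,9.7] [-0.5,11] [-2.2,10.7] [-2.8,8.1] [-1.5,3.3] [-0.8,1.5] [-0.5,0.9] [-0.5,1] [-0.5,1]
-160.0 [-5.5,8.1] [-7.4,8.1] [-8.6,6.8] [-7.4,4.3] [-3.3,1.6] [-1.5,0.6] [-1,0.4] [-1,0.4] [-1,0.4]
-200.0 [-9.4,2.7] [-10.9,1.5] [-11,-0.3] [-8.4,-1.4] [-3.6,-1] [-1.5,-0.4] [-1,-0.3] [-1.1,-0.4] [-1,-0.4]
-240.0 [-8.9,-3.9] [-9.3,-5.9] [-8.2,-7.3] [-5.6,-6.5] [-2.1,-3] [-0.9,-1.3] [-0.6,-1] [-0.5,-0.9] [-0.6,-0.9]
-280.0 [-4.3,-8.8] [-3.3,-10.5] [-1.6,-10.9] [-0.1,-8.5] [0.3,-3.7] [0.2,-1.5] [0.2,-1.1] [0.1,-1.1] [0.2,-1.1]
```

>>> drive_tool(commands=[[0.015,[0.0004,0.0034,-0.0065],[0,0,0]],[0.015,[0,0.0042,-0.0101],[0,0,0]],[0.015,[0,0.0057,-0.0094],[0,0,0]],[0.015,[0,0.0054,-0.0066],[0,0,0]],[0.015,[0,0.0026,-0.0026],[0,0,0]],[0.015,[0,0.0012,-0.0011],[0,0,0]],[0.015,[0,0.0008,-0.0007],[0,0,0]],[0.015,[0,0.0008,-0.0008],[0,0,0]],[0.015,[0,0.0008,-0.0007],[0,0,0]]])

```text
t: 31.15
ee_pos: [0.5616, 0.0984, 0.1962]
tool_rot: [0.744, -0.668, 0.001, -0.002]
force: [4.3, 3.6, -0.6]
grip_width: 0.0205
grasp_force: 51.6
```

```bash
python3 rd.py 4
```

```text
t31.35 th41.3 r0.0700 tang-1.82 rad-2.34 F[2.5 4.1 0.6]
```

>>> drive_tool(commands=[[0.015,[0,0.0079,-0.0057],[0,0,0]],[0.015,[0,0.0098,-0.0051],[0,0,0]],[0.015,[0,0.0104,-0.0035],[0,0,0]],[0.015,[0,0.0084,-0.0015],[0,0,0]],[0.015,[0,0.0037,-0.0004],[0,0,0]],[0.015,[0,0.0015,-0.0001],[0,0,0]],[0.015,[0,0.0011,0],[0,0,0]],[0.015,[0,0.0011,0],[0,0,0]],[0.015,[0,0.0011,0],[0,0,0]]])

```text
t: 32.25
ee_pos: [0.5169, 0.0933, 0.2135]
tool_rot: [0.745, -0.668, 0.002, -0.002]
force: [3.6, 2.3, 10.0]
grip_width: 0.0204
grasp_force: 52.6
```

```bash
python3 rd.py 4
```

```text
t32.45 th0.9 r0.0698 tang-2.05 rad-10.19 F[ 1.8  3.4 10.2]
```

>>> drive_tool(commands=[[0.015,[0,0.0098,0.0006],[0,0,0]],[0.015,[0,0.0107,0.0024],[0,0,0]],[0.015,[0,0.0102,0.004],[0,0,0]],[0.015,[0,0.0075,0.0042],[0,0,0]],[0.015,[0,0.003,0.0021],[0,0,0]],[0.015,[0,0.0013,0.001],[0,0,0]],[0.015,[0,0.0008,0.0006],[0,0,0]],[0.015,[0,0.0009,0.0007],[0,0,0]],[0.015,[0,0.0008,0.0007],[0,0,0]]])

```text
t: 33.35
ee_pos: [0.4692, 0.0877, 0.1956]
tool_rot: [0.744, -0.668, -0.0, 0.0]
force: [-6.2, 3.5, 9.2]
grip_width: 0.0206
grasp_force: 52.7
```

```bash
python3 rd.py 4
```

```text
t33.55 th-42.3 r0.0699 tang-0.96 rad-10.70 F[-7.   4.2  8.6]
```

>>> drive_tool(commands=[[0.015,[0,0.0071,0.0068],[0,0,0]],[0.015,[0,0.0066,0.0087],[0,0,0]],[0.015,[0,0.0053,0.0097],[0,0,0]],[0.015,[0,0.003,0.008],[0,0,0]],[0.015,[0,0.001,0.0035],[0,0,0]],[0.015,[0,0.0003,0.0016],[0,0,0]],[0.015,[0,0.0003,0.001],[0,0,0]],[0.015,[0,0.0002,0.0011],[0,0,0]],[0.015,[0,0.0002,0.0011],[0,0,0]]])

```text
t: 34.45
ee_pos: [0.4467, 0.0853, 0.1537]
tool_rot: [0.744, -0.668, 0.0, -0.0]
force: [4.6, -0.9, 0.3]
grip_width: 0.0205
grasp_force: 51.7
```

```bash
python3 rd.py 4
```

```text
t34.65 th-81.9 r0.0701 tang1.73 rad6.65 F[ 6.4 -0.6 -2.7]
```

>>> drive_tool(commands=[[0.015,[0,0.001,0.0097],[0,0,0]],[0.015,[0,-0.0005,0.011],[0,0,0]],[0.015,[0,-0.0022,0.0107],[0,0,0]],[0.015,[0,-0.0028,0.0081],[0,0,0]],[0.015,[0,-0.0015,0.0033],[0,0,0]],[0.015,[0,-0.0008,0.0015],[0,0,0]],[0.015,[0,-0.0005,0.0009],[0,0,0]],[0.015,[0,-0.0005,0.001],[0,0,0]],[0.015,[0,-0.0005,0.001],[0,0,0]]])

```text
t: 35.55
ee_pos: [0.4562, 0.0864, 0.107]
tool_rot: [0.744, -0.668, 0.001, -0.001]
force: [7.1, -3.8, 4.7]
grip_width: 0.0205
grasp_force: 52.2
```

```bash
python3 rd.py 4
```

```text
t35.75 th-121.6 r0.0701 tang2.19 rad7.84 F[ 8.2 -3.3  2.2]
```

>>> drive_tool(commands=[[0.015,[0,-0.0055,0.0081],[0,0,0]],[0.015,[0,-0.0074,0.0081],[0,0,0]],[0.015,[0,-0.0086,0.0068],[0,0,0]],[0.015,[0,-0.0074,0.0043],[0,0,0]],[0.015,[0,-0.0033,0.0016],[0,0,0]],[0.015,[0,-0.0015,0.0006],[0,0,0]],[0.015,[0,-0.001,0.0004],[0,0,0]],[0.015,[0,-0.001,0.0004],[0,0,0]],[0.015,[0,-0.001,0.0004],[0,0,0]]])

```text
t: 36.65
ee_pos: [0.4931, 0.0907, 0.0772]
tool_rot: [0.745, -0.668, 0.001, -0.002]
force: [4.1, -2.7, 13.7]
grip_width: 0.0206
grasp_force: 53.0
```

```bash
python3 rd.py 4
```

```text
t36.85 th-161.3 r0.0702 tang0.37 rad12.40 F[ 4.7 -2.7 11.6]
```

>>> drive_tool(commands=[[0.015,[0,-0.0094,0.0027],[0,0,0]],[0.015,[0,-0.0109,0.0015],[0,0,0]],[0.015,[0,-0.011,-0.0003],[0,0,0]],[0.015,[0,-0.0084,-0.0014],[0,0,0]],[0.015,[0,-0.0036,-0.001],[0,0,0]],[0.015,[0,-0.0015,-0.0004],[0,0,0]],[0.015,[0,-0.001,-0.0003],[0,0,0]],[0.015,[0,-0.0011,-0.0004],[0,0,0]],[0.015,[0,-0.001,-0.0004],[0,0,0]]])

```text
t: 37.75
ee_pos: [0.5375, 0.0956, 0.0769]
tool_rot: [0.744, -0.668, -0.001, 0.0]
force: [-10.6, 3.8, 21.3]
grip_width: 0.0203
grasp_force: 54.1
```

```bash
python3 rd.py 4
```

```text
t37.95 th161.6 r0.0704 tang-1.71 rad23.12 F[-9.4  3.8 21.4]
```

>>> drive_tool(commands=[[0.015,[0,-0.0089,-0.0039],[0,0,0]],[0.015,[0,-0.0093,-0.0059],[0,0,0]],[0.015,[0,-0.0082,-0.0073],[0,0,0]],[0.015,[0,-0.0056,-0.0065],[0,0,0]],[0.015,[0,-0.0021,-0.003],[0,0,0]],[0.015,[0,-0.0009,-0.0013],[0,0,0]],[0.015,[0,-0.0006,-0.001],[0,0,0]],[0.015,[0,-0.0005,-0.0009],[0,0,0]],[0.015,[0,-0.0006,-0.0009],[0,0,0]]])

```text
t: 38.85
ee_pos: [0.5733, 0.0997, 0.1047]
tool_rot: [0.744, -0.668, -0.001, 0.001]
force: [-1.5, 5.1, -3.8]
grip_width: 0.0205
grasp_force: 51.6
```

```bash
python3 rd.py 4
```

```text
t39.05 th123.6 r0.0700 tang-2.96 rad-0.37 F[-2.   5.6 -2.7]
```

>>> drive_tool(commands=[[0.015,[0,-0.0043,-0.0088],[0,0,0]],[0.015,[0,-0.0033,-0.0105],[0,0,0]],[0.015,[0,-0.0016,-0.0109],[0,0,0]],[0.015,[0,-0.0001,-0.0085],[0,0,0]],[0.015,[0,0.0003,-0.0037],[0,0,0]],[0.015,[0,0.0002,-0.0015],[0,0,0]],[0.015,[0,0.0002,-0.0011],[0,0,0]],[0.015,[0,0.0001,-0.0011],[0,0,0]],[0.015,[0,0.0002,-0.0011],[0,0,0]]])

```text
t: 39.95
ee_pos: [0.5845, 0.101, 0.1532]
tool_rot: [0.744, -0.668, 0.0, -0.001]
force: [6.6, 3.3, -3.6]
grip_width: 0.0205
grasp_force: 51.6
```

```bash
python3 rd.py 4
```

```text
t40.15 th82.0 r0.0700 tang-2.70 rad-5.42 F[ 5.3  4.2 -1.9]
```

```bash
python3 - <<'E'
import json,numpy as np
L=[json.loads(l) for l in open("log.txt")]
lx=np.array([.9935,.1139])
def ana(P,F,name):
    P=np.array(P);F=np.array(F)-[.21,-.5,.08];u=P[:,:2]@lx-np.array([.5156,.0932])@lx-.0001;w=P[:,2]-.1438
    fx=F[:,:2]@lx;th=np.arctan2(u,w);tg=-(fx*np.cos(th)-F[:,2]*np.sin(th))
    A=np.c_[np.ones_like(th),np.cos(th),np.sin(th)];c=np.linalg.lstsq(A,tg,rcond=None)[0]
    print(name,c.round(2),"amp %.2f peak %.0f"%(np.hypot(*c[1:]),np.degrees(np.arctan2(c[2],c[1]))),np.degrees(th).round(),tg.round(1),(tg-A@c).round(1));return c
n=len(L);a=[l["p"] for l in L];f=[l["f"][:3] for l in L]
c1=ana(a[n-21:n-9],f[n-21:n-9],"sf");c2=ana(a[n-9:],f[n-9:],"sr")
mf=[[2.4,-5.5,-.1],[6.5,-6.5,-3.7],[4.1,-5,-7.9],[2.2,-5.3,-5],[3.7,-7.4,-3.3],[5.7,-7.4,-4.9],[4.5,-4.9,-5.8],[4,-3.6,-9.5],[1.3,-4.4,-17.1],[-6.4,-1.3,-14.3],[-10.6,-2.2,-9.6],[-12.9,.3,-2.1]]
mr=[[4.3,3.6,-.6],[3.6,2.3,10],[-6.2,3.5,9.2],[4.6,-.9,.3],[7.1,-3.8,4.7],[4.1,-2.7,13.7],[-10.6,3.8,21.3],[-1.5,5.1,-3.8],[6.6,3.3,-3.6]]
c3=ana(a[n-21:n-9],mf,"mf");c4=ana(a[n-9:],mr,"mr")
for c in((c1+c2)/2,(c3+c4)/2):print(c,np.hypot(*c[1:]),np.degrees(np.arctan2(c[2],c[1])))
E
```

```text
sf [ 1.1  -0.28 -2.03] amp 2.05 peak -98 [ 109.  139.  170. -159. -129.  -99.  -70.  -41.  -10.   20.   49.   79.] [-0.8  0.6  1.7  2.1  2.3  2.3  3.   3.   1.7  0.1 -1.  -1.8] [-0.   0.7  0.6  0.  -0.6 -0.8  0.1  0.7  0.5 -0.  -0.4 -0.8]
sr [-0.91 -0.59 -2.23] amp 2.31 peak -105 [  41.    1.  -42.  -82. -122. -161.  162.  124.   82.] [-1.8 -2.1 -1.   1.7  2.2  0.3 -1.7 -3.  -2.7] [ 1.  -0.5 -1.1  0.5  0.9 -0.  -0.7 -0.5  0.5]
mf [ 2.42 -0.37 -2.34] amp 2.37 peak -99 [ 109.  139.  170. -159. -129.  -99.  -70.  -41.  -10.   20.   49.   79.] [ 0.4  1.8  2.   3.1  4.3  5.7  4.2  3.6  2.4  1.4 -0.2  0.4] [ 0.   0.6 -0.4 -0.5 -0.2  0.9 -0.3 -0.  -0.1  0.1 -0.6  0.4]
mr [-2.57 -0.62 -1.91] amp 2.01 peak -108 [  41.    1.  -42.  -82. -122. -161.  162.  124.   82.] [-3.9 -3.5 -1.8 -0.8 -0.5 -1.  -3.1 -3.8 -4.6] [ 0.4 -0.3 -0.  -0.1  0.1  0.4 -0.5  0.  -0. ]
[ 0.09580838 -0.43285551 -2.12972741] 2.1732700575089483 -101.48856992780269
[-0.0723531  -0.49565281 -2.12731538] 2.1842944950131655 -103.11561034087576
```

```bash
python3 - <<'E'
import numpy as np
th=80;acc=np.zeros(2);p=lambda a:70*np.array([-np.sin(np.radians(a)),-np.cos(np.radians(a))])
p0=p(th);r=[]
for s in [8,9,10,10,10,10,9,7,5,4,3,1.5,1,.5]:
    th+=s;d=np.round(p(th)-p0-acc,1);acc+=d;r.append("[%g,%g]"%(d[0],d[1]))
print(th," ".join(r))
E
```

```text
168.0 [-1,9.7] [0.5,11] [2.5,11.9] [4.6,11.3] [6.4,10.4] [8.2,9.1] [8.6,6.8] [7.4,4.3] [5.5,2.6] [4.6,1.6] [3.5,1.1] [1.8,0.4] [1.2,0.3] [0.6,0.1]
```

>>> drive_tool(commands=[[0.015,[0,-0.001,0.0092],[0,0,0]],[0.015,[0,0.0005,0.0105],[0,0,0]],[0.015,[0,0.0025,0.0114],[0,0,0]],[0.015,[0,0.0046,0.0108],[0,0,0]],[0.015,[0,0.0064,0.0099],[0,0,0]],[0.015,[0,0.0082,0.0091],[0,0,0]],[0.015,[0,0.0086,0.0068],[0,0,0]],[0.015,[0,0.0074,0.0043],[0,0,0]],[0.015,[0,0.0055,0.0026],[0,0,0]],[0.015,[0,0.0046,0.0016],[0,0,0]],[0.015,[0,0.0035,0.0011],[0,0,0]],[0.015,[0,0.0018,0.0004],[0,0,0]],[0.015,[0,0.0012,0.0003],[0,0,0]],[0.015,[0,0.0006,0.0001],[0,0,0]],[0.015,[0,0,0],[0,0,0]]])

```text
t: 41.65
ee_pos: [0.5292, 0.0946, 0.075]
tool_rot: [0.744, -0.668, -0.0, -0.0]
force: [0.5, 4.2, 1.5]
grip_width: 0.0203
grasp_force: 52.2
```

```bash
python3 rd.py 4;python3 rd.py 4
```

```text
t41.85 th168.7 r0.0701 tang1.87 rad1.11 F[1.  5.9 1.5]
t42.05 th168.7 r0.0701 tang1.48 rad0.80 F[0.7 5.6 1.1]
```

```bash
python3 -c "
from station import ctrl
o=ctrl.get_obs();print(o['t'],o['grasp_force'],o['joint_velocities'].round(4));print(ctrl.close_job())"
```

```text
42.05 52.198070883750916 [-0.0005  0.0002 -0.0001  0.0006 -0.0002  0.0005]
the job is handed in; nothing more can be done
None
```

I put the jar back upright in the gap in line with the others, then turned the wheel a full turn each way. I judged its heavy side to be straight down with the handle at about 168° (my force-based estimate is good to a few degrees). I'm still holding the crank still there at 168.7°, and the job is handed in at 42 s.

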